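# Seat the tube rotor on its keyed shaft

## Task

Two small drive units stand on the bench, each with an aluminium tube rotor on its upright shaft. One rotor is not home: it rides up on the key of its shaft. Without taking it off the shaft, turn that rotor until its keyway drops over the key and it sits fully down and level like its neighbour, then let go of it; leave the neighbour's rotor alone.

Things in the scene. Friction and masses are not known exactly. Their poses are not given: they have to be found in the camera images.
- rotor_a_grip (a point): Grip point of the loose rotor (0.35 kg) that is NOT home: on its axis, 42 mm above its underside. Disc diameter 96, 14 thick; on it a boss 50 long (x) with two upright flats 37 mm apart facing +y and -y, top 58 above the underside: grasp across the flats from above. Riding, this point is 110 mm above the drive's underside; seated 96. The bore has 1.5 mm play; riding, it leans up to 5 degrees.
- rotor_a_keyway (a point): Point on that rotor's index rib, on its +x side: 37 mm out from its axis, 18 mm above its underside. The rib (dark, raised, 18 x 6 x 4 mm, on top of the disc among 7 dark tube holes) is in line with the keyway, a slot 13.5 mm wide cut up the whole bore and open through the boss's +x end. It starts 30 to 70 degrees counter-clockwise, seen from above, of the key.
- drive_a: Fixed drive unit under it: white housing 130 x 130, grey deck 50 mm high; origin centre of underside. Upright shaft diameter 22, top at 116. One key, 6 wide, 20 out from the axis, top at 68, on the +x side, hidden by the rotor; a dark rib on the deck at the +x edge (side with switch and dial, towards the robot) shows it. Rib over rib within 10 degrees, the rotor is free to sink 14 mm to its seat at 54.
- rotor_b_grip (a point): The same grip point of the neighbour: an identical rotor already seated, so 14 mm lower, with its two ribs in line, on an identical drive unit. Leave it alone. Which of the two units stands left and which right changes.

How it is judged:
By the outcome, as a careful person would: the job done as asked, in the order asked, and still so for the second after the job is handed in, with the robot touching nothing.
It also fails if it takes over 38 s, if anything falls off the work surface, if the arm or the gripper's body presses on something with over 40 N, if the wrist force passes 120 N, or if a joint passes its speed limit or range.

## Robot

A 6-joint arm with a two-finger parallel gripper is mounted at the origin on a cart in front of the work surface, level with it; the furniture and walls round the work are solid. World frame = base frame: x ahead of the robot, y to its left, z up, the work surface at z = 0. Lengths are in mm, angles in rad, forces in N, time in s.
With the tool pointing down it reaches from about 400 to 925 mm from the base axis. Payload 12.5 kg.
Tool frame: the origin (TCP) lies midway between the tips of the shut fingers; the grasp point (between the pads) lies 19 mm behind it; y points along the fingers, x is the direction in which the jaws open and shut, and the axes are right-handed (so a half turn about y gives the same grasp; the last joint's range is limited). The gripper opens to 95 mm and grips with 3 to 60 N. Pads are 20 mm wide; open, the fingers measure 119 mm over their backs; the gripper's body (75 mm by 180 mm) begins 59 mm behind the grasp point.
Start: joints at [1.19, 0.491, 1.559, -0, 1.092, -0.106], TCP at [169.579, 601.573, 214.661] pointing down, gripper open.
Joint ranges: [-3.1, 3.1], [-0.84, 2.19], [0.05, 2.79], [-1.13, 4.28], [0.06, 2.93], [-2.69, 2.69]. Speed limits (rad/s): [2.22, 2.22, 2.79, 3.14, 3.14, 3.14].

## Interface

Orientations are given as [roll, pitch, yaw] about the fixed x, y, z axes, in that order (R = Rz(yaw) Ry(pitch) Rx(roll)).
In Python, from cell import env, vision, job gives the robot as it stands.
- The arm moves only by the shell command python3 -m crank 'ROWS' [OPENING]. ROWS is JSON, a list of rows, each a list of 6 numbers: the shift along the tool's x, y, z in mm, then the turn, a rotation vector about the tool's x, y, z in degrees. In form: [[x, y, z, rx, ry, rz], ...]. A call has 1 to 5 rows; each row is the pose to reach, as a shift and turn from the pose measured when the call began, along the tool's axes at that moment; what a row does not reach only later rows make up. A row lasts 1/10 s, in which the tool goes at most 50 mm and 8.59 degrees, less where a joint would pass 70% of its speed; a pose out of reach is approached as far as the arm can. A call with a gripper value outside its range is refused whole. OPENING is the opening, from 0 (shut) to 1 (fully open), set as the call begins (- or left out, the last holds). The fingers move at their own pace and stop on an object; the grip force is fixed at half the most. Time passes only in rows, so rows that repeat a pose let the fingers close. It gives the time, the measured TCP pose, the force and the opening at its end, in the units of the state.
- env.state(): the state, without advancing time (a new reading comes with each control period).
- vision.read_camera(name): name is "side" or "top" or "wrist"; returns (picture, depth): 384x512x3 uint8, blue, green, red; 384x512 float32, mm along the optical axis (not along the pixel's ray), 0 where there is no reading.
- vision.calibration(name): a dict with "vertical_fov" (degrees; the focal length in pixels is half the picture's height over the tangent of half this angle, whatever the lens; pixels are square), "cx", "cy" (the principal point, pixels), "pose" (4x4, takes a point from camera to world coordinates). Camera axes: x right, y down, z forward; pixel columns grow to the right and rows downward; lengths in mm; the calibration is good to about 2 mm. A picture is of the moment at which its call begins: read the wrist's pose just before it. calibration takes no time and is no camera call; for the wrist camera it gives the pose at the moment of the call.
- job.job_done(): hands the job in, once; it reports no verdict.
The state is a dict: "t": time; "joints": joint angles; "qvel": joint speeds; "tau": joint torques, N m; "eef_pos": TCP position; "tcp_rot": TCP orientation; "ft_force": force on the tool from outside, world axes, zero at the start; "moment": the same for the moment, N m; "opening": opening from 0.0 (shut) to 1.0 (fully open).
Only numpy, scipy, OpenCV 4.12 (cv2) and the standard library are available. Lean on these libraries where they do the work, as an engineer would, in place of code of your own. Each camera call takes 0.05 s, during which the arm holds its last target.

## Working session

There is one attempt and no reset: what is moved stays moved. The work goes in short steps, Python scripts to look and compute and a shell command to move; the robot and the scene stay as the last step left them, time stands still between calls to the robot, and variables do not carry over. Pictures are saved under pics/ and viewed, and the job is handed in when it is done.

```bash
ls; mkdir -p pics
cat > h.py <<'E'
import numpy as np, cv2
from cell import env, vision, job
def px2w(cal,d,u,v,shape=(384,512)):
    f=shape[0]/2/np.tan(np.radians(cal["vertical_fov"])/2)
    p=np.array([(u-cal["cx"])*d/f,(v-cal["cy"])*d/f,d,1.0]); return (np.array(cal["pose"])@p)[:3]
def cloud(cal,D):
    v,u=np.indices(D.shape); f=D.shape[0]/2/np.tan(np.radians(cal["vertical_fov"])/2)
    P=np.stack([(u-cal["cx"])*D/f,(v-cal["cy"])*D/f,D],-1); T=np.array(cal["pose"])
    return P@T[:3,:3].T+T[:3,3]
E
python3 - <<'E'
from h import *
for n in("top","side"):
    c=vision.calibration(n); im,D=vision.read_camera(n); cv2.imwrite(f"pics/{n}0.png",im); np.savez(f"{n}0.npz",im=im,D=D,**c); print(n,c["vertical_fov"],np.round(c["pose"],2).tolist())
print(env.state())
E
```

```text
pics
top 47.87456865826485 [[-0.0, -1.0, 0.06, 393.5], [-1.0, 0.0, -0.01, -17.8], [0.01, -0.06, -1.0, 946.91], [0.0, 0.0, 0.0, 1.0]]
side 43.01651743646342 [[0.87, -0.33, 0.36, 136.01], [-0.49, -0.57, 0.66, -614.82], [-0.01, -0.75, -0.66, 699.12], [0.0, 0.0, 0.0, 1.0]]
{'t': 0.1, 'joints': array([ 1.19039815e+00,  4.91520483e-01,  1.55939557e+00,  2.58545912e-05,
        1.09171426e+00, -1.05633851e-01]), 'qvel': array([ 0.0003942 , -0.00135676, -0.00213861, -0.00046847, -0.00026871,
       -0.00027567]), 'tau': array([ 2.23722775e-03, -6.13627625e+01, -2.58608168e+01,  6.94388361e-02,
        4.70003451e-02, -2.38549472e-05]), 'eef_pos': array([169.48495637, 601.35138018, 214.10458172]), 'tcp_rot': array([-1.57066411e+00,  1.02946605e-03,  1.29602014e+00]), 'ft_force': array([-0.74546717,  0.09449249,  0.03926031]), 'moment': array([ 0.05021246,  0.00899873, -0.01180681]), 'opening': 0.9984177776961237}
```

View pics/top0.png

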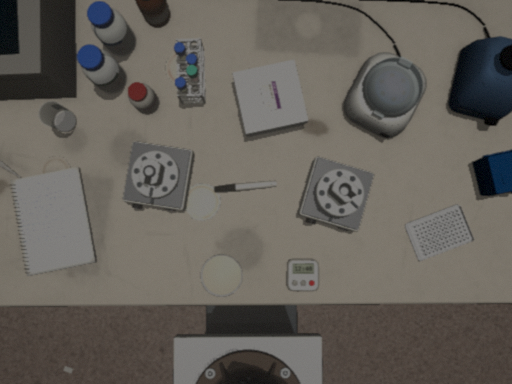

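View pics/side0.png

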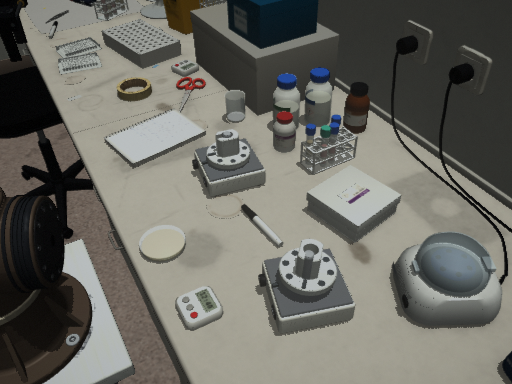

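The top view shows unit 1 at about (157,176) and unit 2 at about (338,194). I'll zoom in on both and get heights.

Run:
```python
from h import *
z=np.load("top0.npz"); im=z["im"];D=z["D"]; cal={k:z[k] for k in("vertical_fov","cx","cy","pose")}
W=cloud(cal,D)
out=[]
for (u,v) in((157,176),(338,194)):
    out.append(cv2.resize(im[v-40:v+40,u-40:u+40],None,fx=5,fy=5,interpolation=cv2.INTER_CUBIC))
    P=W[v-45:v+45,u-45:u+45].reshape(-1,3)
    for lo,hi in((40,58),(60,74),(75,92),(95,106),(107,118),(118,135)):
        s=P[(P[:,2]>lo)&(P[:,2]<hi)]; print(lo,hi,len(s),np.median(s,0).round(1) if len(s) else '')
cv2.imwrite("pics/z0.png",np.hstack(out))
```

```text
40 58 2024 [483.8 170.1  49.9]
60 74 1222 [488.3 177.6  68.2]
75 92 60 [481.1 171.1  83.8]
95 106 53 [484.4 173.1 101.4]
107 118 381 [494.9 184.4 112.4]
118 135 6 [491.5 183.6 118.6]
40 58 1970 [ 445.3 -172.1   50. ]
60 74 19 [ 439.9 -149.7   71.7]
75 92 1266 [ 447.  -181.6   81.5]
95 106 53 [ 449.9 -187.6  102.2]
107 118 131 [ 453.1 -189.4  115.2]
118 135 306 [ 458.2 -186.1  124.8]
```

View pics/z0.png

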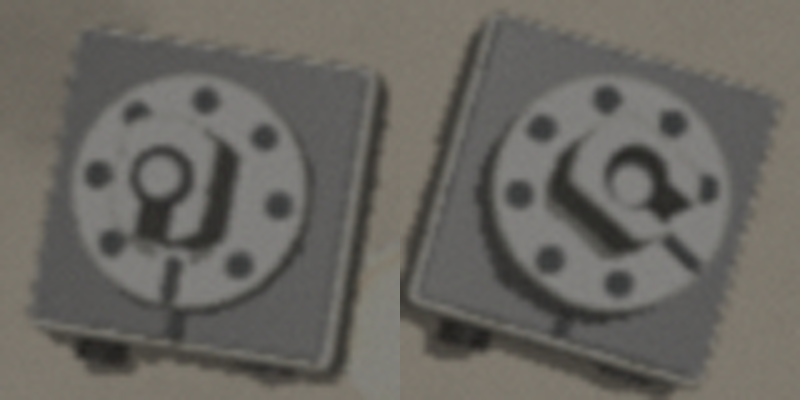

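Unit 2 (right) is the one riding: its disc top is at about 82 mm and the boss at about 125, against 68 and 112 on the left. Its deck rib is near zoom (562,325) and its rotor rib near (685,253). Next I'll fit the geometry.

```bash
cat > fit.py <<'E'
from h import *
from scipy.optimize import least_squares
def circ(P):
    r=least_squares(lambda p:np.hypot(P[:,0]-p[0],P[:,1]-p[1])-48,P.mean(0)[:2],loss="soft_l1");return r.x,np.sqrt(np.mean(r.fun**2))
def report(name,z,c0,disc_lo,disc_hi):
    im=z["im"];D=z["D"]; cal={k:z[k] for k in("vertical_fov","cx","cy","pose")}
    W=cloud(cal,D); near=(np.hypot(W[...,0]-c0[0],W[...,1]-c0[1])<110)&(D>0)
    m=near&(W[...,2]>44)
    r=cv2.minAreaRect(W[m][:,:2].astype(np.float32)); 
    print(name,"housing rect",np.round(r[0],1),np.round(r[1],1),round(r[2],1))
    s=near&(W[...,2]>disc_lo)&(W[...,2]<disc_hi)&(np.hypot(W[...,0]-c0[0],W[...,1]-c0[1])<60)
    P=W[s]; h=cv2.convexHull(P[:,:2].astype(np.float32))[:,0]; c,e=circ(h)
    A=np.c_[P[:,:2]-c,np.ones(len(P))]; co=np.linalg.lstsq(A,P[:,2],rcond=None)[0]
    print(" disc centre",c.round(1),"rms",round(e,2),"plane z",co[2].round(1),"slope deg",np.degrees(co[:2]).round(1))
    return W,im,near,c
if __name__=="__main__":
    for n in("top","side"):
        z=np.load(f"{n}0.npz")
        for c0,lo,hi in(((448,-183),76,88),((490,178),62,74)):
            W,im,near,c=report(n,z,c0,lo,hi)
            g=im.mean(-1); rr=np.hypot(W[...,0]-c[0],W[...,1]-c[1])
            a=np.degrees(np.arctan2(W[...,1]-c[1],W[...,0]-c[0]))%360
            hi_=near&(W[...,2]>lo)&(rr>29)&(rr<45)
            for k,mm in(("disc dark",hi_&(g<np.median(g[hi_])*0.72)),):
                q=np.argwhere(mm); 
                nl,lab,st,ce=cv2.connectedComponentsWithStats(mm.astype(np.uint8))
                for i in range(1,nl):
                    if st[i,4]>=4:
                        p=W[lab==i].mean(0); print("   ",k,st[i,4],ce[i].round(1),p.round(1),"ang",round(np.degrees(np.arctan2(p[1]-c[1],p[0]-c[0]))%360,1),"r",round(np.hypot(*(p[:2]-c)),1))
E
python3 fit.py
```

```text
top housing rect [ 453. -189.] [128.4 128.6] 73.6
 disc centre [ 453.7 -188.8] rms 0.56 plane z 81.4 slope deg [-3.2  0.8]
    disc dark 20 [339.  173.4] [ 491.3 -187.6   79.5] ang 1.8 r 37.6
    disc dark 22 [325.9 179.1] [ 479.6 -160.9   80.6] ang 47.1 r 38.1
    disc dark 22 [352.1 178.1] [ 481.5 -213.9   80. ] ang 318.0 r 37.5
    disc dark 18 [359.2 191.2] [ 454.9 -227.6   80.9] ang 271.8 r 38.8
    disc dark 22 [321.3 192.5] [ 452.4 -150.9   82.5] ang 91.9 r 37.9
    disc dark 22 [354.  204.5] [ 428.1 -215.5   86. ] ang 226.2 r 37.0
    disc dark 25 [327.4 205.6] [ 426.1 -162.7   83.8] ang 136.6 r 38.0
    disc dark 21 [341.1 210.2] [ 416.8 -190.    83.6] ang 181.9 r 36.9
top housing rect [493.1 185.8] [128.3 128.1] 80.7
 disc centre [493.1 186.7] rms 0.36 plane z 68.3 slope deg [-0.1  0.1]
    disc dark 19 [157.6 155.8] [529.7 180.7  68.4] ang 350.6 r 37.1
    disc dark 12 [143.6 158.2] [524.9 209.3  68.4] ang 35.3 r 39.0
    disc dark 17 [169.4 163. ] [514.7 156.5  69.1] ang 305.6 r 37.2
    disc dark 21 [136.1 170.6] [499.5 224.3  68.2] ang 80.3 r 38.1
    disc dark 20 [172.
[... 626 characters left out ...]
15.6   79.2] ang 318.6 r 37.7
    disc dark 34 [288.9 275.9] [ 417.8 -191.1   82.9] ang 180.8 r 35.7
    disc dark 35 [303.8 283.9] [ 428.8 -217.9   84.8] ang 227.8 r 36.8
    disc dark 37 [320.8 282.8] [ 455.9 -226.7   80.1] ang 273.6 r 36.2
side housing rect [493.7 184.2] [131.7 127.1] 81.2
 disc centre [494. 184.] rms 0.58 plane z 67.8 slope deg [0.2 1. ]
    disc dark 40 [212.2 151.1] [464.9 201.9  68.8] ang 148.5 r 34.2
    disc dark 15 [244.1 147.6] [531.8 178.8  68. ] ang 352.1 r 38.2
    disc dark 16 [242.8 155. ] [516.5 155.7  68. ] ang 308.4 r 36.1
    disc dark 15 [219.5 160.1] [464.5 164.9  68. ] ang 212.9 r 35.2
    disc dark 17 [232.7 160.6] [488.4 149.   67.9] ang 260.8 r 35.5
```

```bash
cat > go.py <<'E'
import sys
from h import *
from scipy.spatial.transform import Rotation as R
# usage: go.py x y z yawdeg n -> suggestion of final row for a downward tool
x,y,z,yaw=map(float,sys.argv[1:5]); s=env.state()
R0=R.from_euler("xyz",s["tcp_rot"]); R1=R.from_euler("xyz",[-90,0,yaw],degrees=True)
print("t",round(s["t"],2),"pos",s["eef_pos"].round(1),"rpy",np.degrees(s["tcp_rot"]).round(1),"F",s["ft_force"].round(1),"op",round(s["opening"],3))
print("shift",R0.inv().apply(np.array([x,y,z])-s["eef_pos"]).round(1),"turn",np.degrees((R0.inv()*R1).as_rotvec()).round(1))
E
python3 go.py 460 300 214 40; python3 go.py 455 -190 200 -43
```

```text
t 0.1 pos [169.5 601.4 214.1] rpy [-90.    0.1  74.3] F [-0.7  0.1  0. ] op 0.998
shift [-2.112e+02  3.000e-01 -3.614e+02] turn [ 0.  34.3 -0.1]
t 0.1 pos [169.5 601.4 214.1] rpy [-90.    0.1  74.3] F [-0.7  0.1  0. ] op 0.998
shift [-684.2   14.7 -489.5] turn [ 1.000e-01  1.173e+02 -0.000e+00]
```

```bash
python3 -m crank '[[-21,0,-36,0,6,0],[-42,0,-72,0,12,0],[-63,0,-108,0,18,0],[-85,0,-145,0,24,0],[-106,0,-181,0,30,0]]'; python3 go.py 460 300 214 40
```

```text
t: 0.6
eef_pos: [315.7, 448.8, 214.0]
tcp_rot: [-1.571, 0.001, 0.768]
ft_force: [0.2, 0.5, 0.1]
opening: 1.001
t 0.6 pos [315.7 448.8 214. ] rpy [-90.    0.1  44. ] F [0.2 0.5 0.1] op 1.001
shift [ 3.000e-01  1.000e-01 -2.072e+02] turn [ 0.   4.  -0.1]
```

```bash
python3 -m crank '[[0,0,-42,0,6,0],[0,0,-84,0,12,0],[0,0,-125,0,18,0],[0,0,-166,0,24,0],[0,0,-207,0,30,0]]'; python3 go.py 455 -190 200 -43
```

```text
t: 1.1
eef_pos: [460.5, 298.5, 213.9]
tcp_rot: [-1.572, 0.001, 0.24]
ft_force: [-0.0, 0.4, 0.3]
opening: 1.0
t 1.1 pos [460.5 298.5 213.9] rpy [-90.1   0.1  13.8] F [-0.   0.4  0.3] op 1.0
shift [-121.6   14.6 -473.1] turn [ 0.1 56.8 -0. ]
```

```bash
python3 -m crank '[[-12,0,-47,0,6,0],[-24,0,-94,0,12,0],[-36,0,-141,0,18,0],[-48,0,-188,0,24,0],[-61,0,-236,0,30,0]]'; python3 go.py 455 -190 200 -43
```

```text
t: 1.6
eef_pos: [457.0, 53.0, 214.3]
tcp_rot: [-1.572, 0.001, -0.287]
ft_force: [1.2, -0.3, 0.4]
opening: 1.0
t 1.6 pos [457.   53.  214.3] rpy [-90.1   0.  -16.5] F [ 1.2 -0.3  0.4] op 1.0
shift [  66.9   14.6 -233.5] turn [ 0.1 26.5 -0. ]
```

```bash
python3 -m crank '[[13,3,-47,0,5,0],[26,6,-94,0,10,0],[39,9,-141,0,16,0],[53,12,-188,0,22,0],[67,14.6,-233.5,0,26.5,0]]'; python3 go.py 455 -190 200 -43
python3 - <<'E'
from h import *
for n in("wrist","side"):
    c=vision.calibration(n); im,D=vision.read_camera(n); cv2.imwrite(f"pics/{n}1.png",im); np.savez(f"{n}1.npz",im=im,D=D,**c)
E
```

```text
t: 2.1
eef_pos: [454.6, -192.1, 199.8]
tcp_rot: [-1.573, -0.0, -0.754]
ft_force: [0.9, 0.5, 0.9]
opening: 1.001
t 2.1 pos [ 454.6 -192.1  199.8] rpy [-90.1  -0.  -43.2] F [0.9 0.5 0.9] op 1.001
shift [-1.1 -0.2  1.8] turn [ 0.1 -0.2  0. ]
```

View pics/wrist1.png

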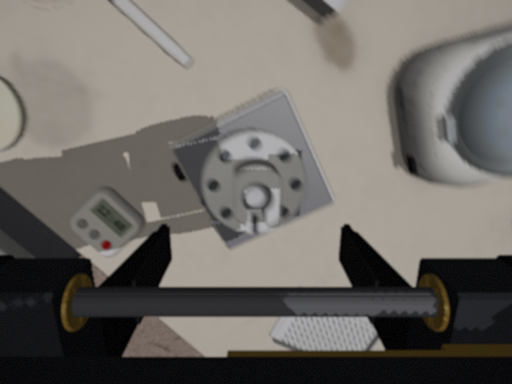

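The wrist view shows the rotor centred near (255,190), with its slot and rib pointing straight down the picture, so the jaws are parallel to the flat normals. I'll refine its centre with this depth.

```bash
python3 - <<'E'
from fit import *
for n in("wrist1","side1"):
    z=np.load(n+".npz"); W,im,near,c=report(n,z,(453.4,-189.8),76,88)
    s=near&(W[...,2]>118)&(W[...,2]<134); P=W[s]
    if n=="wrist1" :
        r=cv2.minAreaRect(P[:,:2].astype(np.float32)); print("boss top",np.round(r[0],1),np.round(r[1],1),r[2],P[:,2].mean())
    s=near&(W[...,2]>113)&(W[...,2]<118)&(np.hypot(W[...,0]-453.4,W[...,1]+190)<14);print("shaft top",W[s].mean(0).round(1),s.sum())
E
python3 go.py 453.6 -190 93 -43
```

```text
wrist1 housing rect [ 464.  -193.4] [126.3 149.5] 73.2
 disc centre [ 453. -190.] rms 0.25 plane z 80.1 slope deg [-3.5  0.8]
boss top [ 456.2 -190.3] [49.4 37. ] 47.0064582824707 123.42575177593984
shaft top [ 453.2 -190.2  114.9] 422
side1 housing rect [ 456.7 -194.2] [145.7 189.4] 60.1
 disc centre [ 453.9 -190.5] rms 0.6 plane z 80.8 slope deg [-2.9  1.3]
shaft top [ 454.3 -190.4  115.5] 87
t 2.2 pos [ 454.9 -194.6  199.4] rpy [-90.1  -0.  -43.4] F [0.2 1.4 0.5] op 0.999
shift [ -4.2 106.4   2.7] turn [ 0.1 -0.4  0. ]
```

```bash
python3 -m crank '[[-2,25,1,0,0,0],[-4,50,3,0,-0.4,0],[-4,70,3,0,-0.4,0],[-4,80,3,0,-0.4,0],[-4,80,3,0,-0.4,0]]'; python3 go.py 453.8 -190.2 93 -43
```

```text
t: 2.7
eef_pos: [453.6, -189.2, 118.5]
tcp_rot: [-1.573, 0.002, -0.75]
ft_force: [-0.7, 0.3, 0.6]
opening: 0.998
t 2.7 pos [ 453.6 -189.2  118.5] rpy [-90.2   0.1 -42.9] F [-0.7  0.3  0.6] op 0.998
shift [ 0.8 25.5 -0.5] turn [ 0.2  0.1 -0.1]
```

```bash
python3 -m crank '[[0.8,12,-0.5,0,0,0],[0.8,25,-0.5,0,0,0],[0.8,25,-0.5,0,0,0],[0.8,25,-0.5,0,0,0]]'; python3 go.py 453.8 -190.2 93 -43;  python3 - <<'E'
from h import *
im,D=vision.read_camera("side"); cv2.imwrite("pics/side2.png",cv2.resize(im[170:384,200:420],None,fx=2.7,fy=2.7))
E
```

```text
t: 3.1
eef_pos: [453.9, -190.2, 93.8]
tcp_rot: [-1.573, 0.002, -0.749]
ft_force: [-0.2, -0.1, -0.5]
opening: 1.001
t 3.1 pos [ 453.9 -190.2   93.8] rpy [-90.2   0.1 -42.9] F [-0.2 -0.1 -0.5] op 1.001
shift [-0.1  0.8 -0.1] turn [ 0.2  0.1 -0.1]
```

View pics/side2.png

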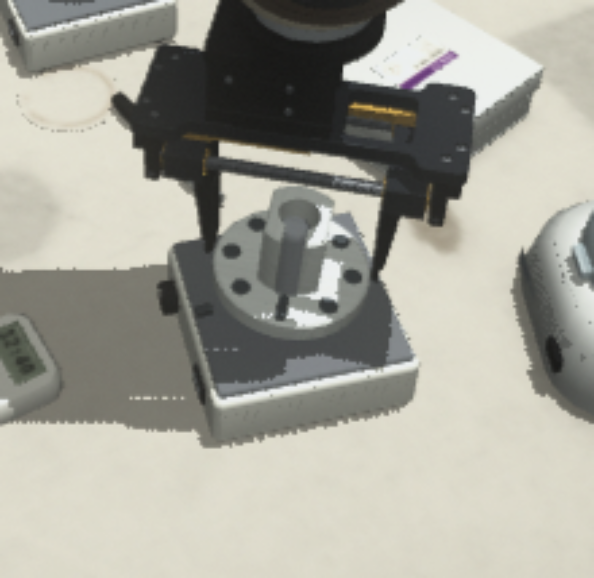

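The fingers straddle the flats, either side of the boss at about (295,240). I'll close the gripper.

```bash
python3 -m crank '[[0,0.5,0,0,0,0],[0,0.5,0,0,0,0],[0,0.5,0,0,0,0],[0,0.5,0,0,0,0],[0,0.5,0,0,0,0]]' 0.2;  python3 -m crank '[[0,0,0,0,0,0],[0,0,0,0,0,0]]'; python3 go.py 453.8 -190.2 93 -43
python3 - <<'E'
from h import *
im,D=vision.read_camera("side"); cv2.imwrite("pics/side3.png",cv2.resize(im[170:384,200:420],None,fx=2.7,fy=2.7))
print(env.state()["moment"])
E
```

```text
t: 3.65
eef_pos: [454.1, -190.3, 93.6]
tcp_rot: [-1.573, 0.001, -0.749]
ft_force: [0.5, 0.1, -0.0]
opening: 0.637
t: 3.85
eef_pos: [454.0, -190.3, 93.6]
tcp_rot: [-1.573, 0.001, -0.749]
ft_force: [-0.0, -0.0, -1.1]
opening: 0.467
t 3.85 pos [ 454.  -190.3   93.6] rpy [-90.1   0.1 -42.9] F [-0.  -0.  -1.1] op 0.467
shift [-0.2  0.6 -0.1] turn [ 0.1  0.1 -0.1]
[-0.07603181  0.13366757 -0.00637705]
```

View pics/side3.png

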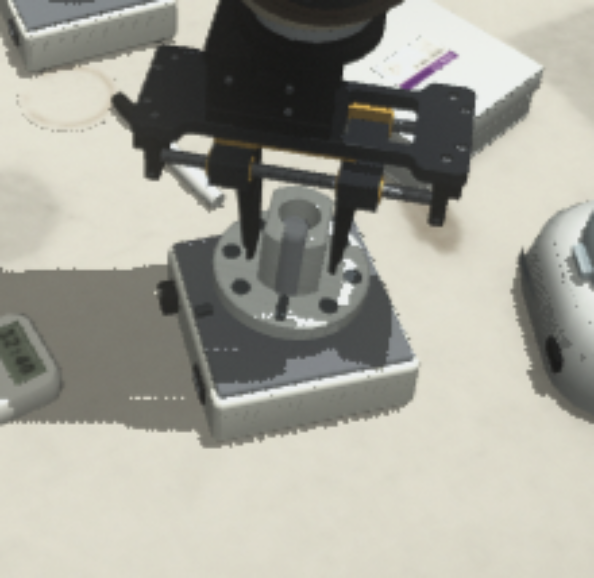

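```bash
python3 -m crank '[[0,0,0,0,0,0],[0,0,0,0,0,0],[0,0,0,0,0,0]]'; python3 -m crank '[[0,0,0,0,0,0]]';python3 go.py 453.8 -190.2 93 -43
python3 - <<'E'
from fit import *
c=vision.calibration("side");im,D=vision.read_camera("side"); cv2.imwrite("pics/side4.png",cv2.resize(im[170:384,200:420],None,fx=2.7,fy=2.7))
np.savez("s4.npz",im=im,D=D,**c)
report("s",np.load("s4.npz"),(453.4,-190.2),76,88)
print(env.state()["moment"])
E
```

```text
t: 4.2
eef_pos: [454.1, -190.3, 93.6]
tcp_rot: [-1.573, 0.001, -0.749]
ft_force: [0.6, 2.0, 1.5]
opening: 0.394
t: 4.3
eef_pos: [454.2, -190.3, 93.7]
tcp_rot: [-1.573, 0.001, -0.749]
ft_force: [0.8, 1.3, 0.5]
opening: 0.393
t 4.3 pos [ 454.2 -190.3   93.7] rpy [-90.1   0.  -42.9] F [0.8 1.3 0.5] op 0.393
shift [-0.3  0.7 -0.2] turn [ 0.1  0.1 -0. ]
s housing rect [ 446.2 -191.8] [135.1 201.8] 66.8
 disc centre [ 454.  -190.7] rms 0.38 plane z 81.0 slope deg [-2.2  0.4]
[-0.05276748  0.15379634 -0.00945895]
```

View pics/side4.png

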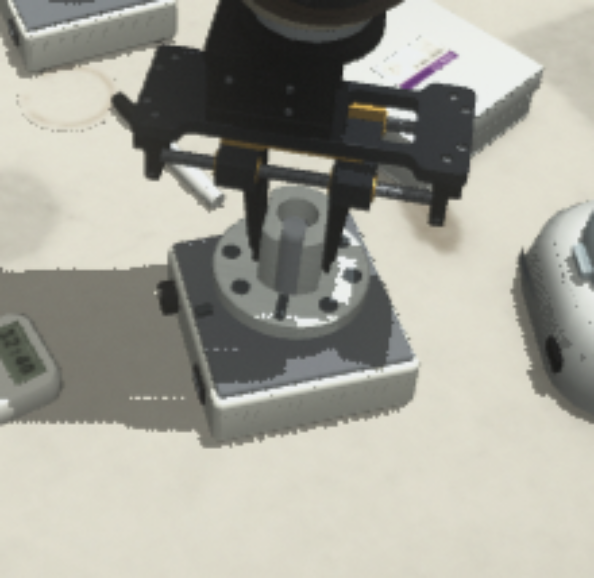

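The opening is 0.393 (37 mm), so it's gripped on the flats. Next I turn it clockwise (+ about tool y), checking force along the way.

```bash
python3 -m crank '[[0,-0.5,0,0,3,0],[0,-0.5,0,0,7,0],[0,-0.5,0,0,12,0],[0,-0.5,0,0,17,0],[0,-0.5,0,0,21,0]]' && python3 go.py 453.8 -190.2 93 -106.7
```

```text
t: 4.85
eef_pos: [453.8, -190.2, 93.8]
tcp_rot: [-1.574, 0.0, -1.119]
ft_force: [-1.0, -0.8, -2.5]
opening: 0.391
t 4.85 pos [ 453.8 -190.2   93.8] rpy [-90.2   0.  -64.1] F [-1.  -0.8 -2.5] op 0.391
shift [-0.   0.8 -0. ] turn [ 0.2 42.6  0. ]
```

```bash
python3 -m crank '[[0,0,0,0,4,0],[0,0,0,0,9,0],[0,0,0,0,14,0],[0,0,0,0,19,0],[0,0,0,0,24,0]]' && python3 go.py 453.8 -190.2 93 -106.7; python3 -c "
from h import *
print(env.state()['moment'])"
```

```text
t: 5.35
eef_pos: [453.3, -190.0, 93.5]
tcp_rot: [-1.575, -0.0, -1.542]
ft_force: [0.1, -0.8, -3.4]
opening: 0.394
t 5.35 pos [ 453.3 -190.    93.5] rpy [-90.2  -0.  -88.3] F [ 0.1 -0.8 -3.4] op 0.394
shift [0.2 0.5 0.5] turn [ 0.2 18.4  0.1]
[-0.03669055  0.34745789  0.02567373]
```

```bash
python3 -m crank '[[0.2,0,0.3,0,4,0],[0.2,0,0.3,0,9,0],[0.2,0,0.3,0,14,0],[0.2,0,0.3,0,18.4,0],[0.2,0,0.3,0,18.4,0]]' && python3 go.py 453.8 -190.2 93 -106.7
python3 - <<'E'
from fit import *
for n in("top","side","wrist"):
    c=vision.calibration(n);im,D=vision.read_camera(n);np.savez(f"{n}5.npz",im=im,D=D,**c)
    if n!="wrist": report(n,np.load(f"{n}5.npz"),(453.4,-190.2),62,88)
    if n=="side": cv2.imwrite("pics/side5.png",cv2.resize(im[170:384,200:420],None,fx=2.7,fy=2.7))
    if n=="wrist": cv2.imwrite("pics/wrist5.png",im)
print(env.state()["moment"])
E
```

```text
t: 5.85
eef_pos: [453.0, -189.9, 93.0]
tcp_rot: [-1.577, -0.001, -1.864]
ft_force: [-1.8, 1.1, -3.8]
opening: 0.397
t 5.85 pos [ 453.  -189.9   93. ] rpy [-9.030e+01 -1.000e-01 -1.068e+02] F [-1.8  1.1 -3.8] op 0.397
shift [ 0.1 -0.   0.9] turn [ 0.3 -0.1  0.1]
top housing rect [ 437.8 -162.3] [154.3 165.1] 60.5
 disc centre [ 451.2 -191. ] rms 2.0 plane z 153.3 slope deg [ 63.2 -77.8]
side housing rect [ 444.8 -197.9] [163.8 169.7] 40.6
 disc centre [ 454.1 -191.2] rms 0.44 plane z 80.6 slope deg [0.9 4.8]
[0.22868114 0.52403093 0.00125342]
```

View pics/side5.png

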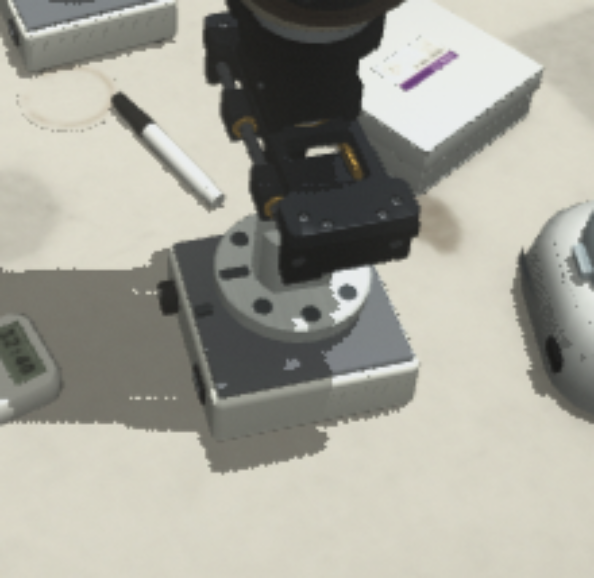

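View pics/wrist5.png

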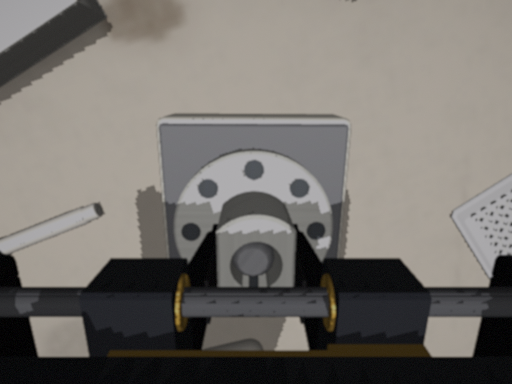

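The side view shows the rotor rib at about (235,272), near the deck rib at (203,310). The wrist view shows the housing square with the jaws. I'll check the angle with numbers.

Run:
```python
from fit import *
z=np.load("side5.npz"); W,im,near,c=report("side",z,(453.4,-190.2),72,88)
g=im.mean(-1).astype(float); c=np.array([453.6,-190.4]); rr=np.hypot(W[...,0]-c[0],W[...,1]-c[1])
loc=cv2.medianBlur(im.mean(-1).astype(np.uint8),15).astype(float)
m=near&(W[...,2]>70)&(W[...,2]<92)&(rr>28)&(rr<46)&(g<0.72*loc)
nl,lab,st,ce=cv2.connectedComponentsWithStats(m.astype(np.uint8))
for i in range(1,nl):
    if st[i,4]>8:
        p=W[lab==i].mean(0);print(st[i,4],ce[i].round(),p.round(1),round(np.degrees(np.arctan2(p[1]-c[1],p[0]-c[0])),1),round(np.hypot(*(p[:2]-c)),1))
m=near&(W[...,2]>47)&(W[...,2]<60)&(rr>50)&(rr<70)&(W[...,0]<c[0]-40)&(g<0.72*loc)
nl,lab,st,ce=cv2.connectedComponentsWithStats(m.astype(np.uint8))
for i in range(1,nl):
    if st[i,4]>8:
        p=W[lab==i].mean(0);print("deck",st[i,4],ce[i].round(),p.round(1),round(np.degrees(np.arctan2(p[1]-c[1],p[0]-c[0])),1),round(np.hypot(*(p[:2]-c)),1))
```

```text
side housing rect [ 444.8 -197.9] [163.8 169.7] 40.6
 disc centre [ 454.2 -191.2] rms 0.43 plane z 80.6 slope deg [-0.2  3.3]
29 [288. 258.] [ 437.6 -157.2   82.3] 115.8 36.9
38 [286. 271.] [ 419.7 -180.6   84.3] 163.9 35.2
28 [328. 278.] [ 472.8 -223.9   79.1] -60.2 38.6
34 [297. 283.] [ 422.3 -208.2   80.7] -150.4 36.0
35 [315. 286.] [ 444.7 -226.1   79.3] -104.0 36.8
```

The rotor rib sits at about 164° and the drive at about 163.3°, so they are aligned. I'll lower it gently while watching the force.

```bash
python3 -m crank '[[0,1,0,0,0,0],[0,2,0,0,0,0],[0,3,0,0,0,0],[0,3,0,0,0,0]]' ; python3 go.py 453.5 -190.2 79.5 -106.7
```

```text
t: 6.4
eef_pos: [453.0, -189.8, 90.0]
tcp_rot: [-1.577, -0.001, -1.86]
ft_force: [-2.6, 1.4, -3.2]
opening: 0.394
t 6.4 pos [ 453.  -189.8   90. ] rpy [-9.030e+01 -1.000e-01 -1.066e+02] F [-2.6  1.4 -3.2] op 0.394
shift [ 0.2 10.4  0.7] turn [0.3 0.1 0.1]
```

No vertical resistance built up, so it is sinking. I'll continue.

```bash
python3 -m crank '[[0.1,2,0.4,0,0,0],[0.1,4,0.4,0,0,0],[0.1,6,0.4,0,0,0],[0.1,7,0.4,0,0,0],[0.1,7,0.4,0,0,0]]' ; python3 go.py 453.5 -190.2 79.5 -106.7
```

```text
t: 6.9
eef_pos: [452.9, -189.6, 82.6]
tcp_rot: [-1.578, -0.001, -1.86]
ft_force: [-2.9, 4.1, -2.8]
opening: 0.396
t 6.9 pos [ 452.9 -189.6   82.6] rpy [ -90.4   -0.  -106.6] F [-2.9  4.1 -2.8] op 0.396
shift [0.4 3.1 0.8] turn [0.4 0.1 0. ]
```

```bash
python3 -m crank '[[0.2,1,0.3,0,0,0],[0.2,2,0.3,0,0,0],[0.2,3,0.3,0,0,0],[0.2,3,0.3,0,0,0]]' ; python3 go.py 453.5 -190.2 79.5 -106.7;  python3 - <<'E'
from fit import *
n="side"
c=vision.calibration(n);im,D=vision.read_camera(n);np.savez(f"{n}6.npz",im=im,D=D,**c)
report(n,np.load(f"{n}6.npz"),(453.4,-190.2),58,80)
cv2.imwrite("pics/side6.png",cv2.resize(im[170:384,200:420],None,fx=2.7,fy=2.7))
E
```

```text
t: 7.3
eef_pos: [453.1, -189.1, 80.5]
tcp_rot: [-1.578, 0.0, -1.86]
ft_force: [-4.6, 10.6, 17.9]
opening: 0.385
t 7.3 pos [ 453.1 -189.1   80.5] rpy [ -90.4    0.  -106.6] F [-4.6 10.6 17.9] op 0.385
shift [0.9 1.  0.7] turn [ 0.4  0.1 -0. ]
side housing rect [ 446.2 -197.9] [163.4 170.5] 37.9
 disc centre [ 454.1 -191.3] rms 0.41 plane z 69.0 slope deg [0.7 2.9]
```

View pics/side6.png

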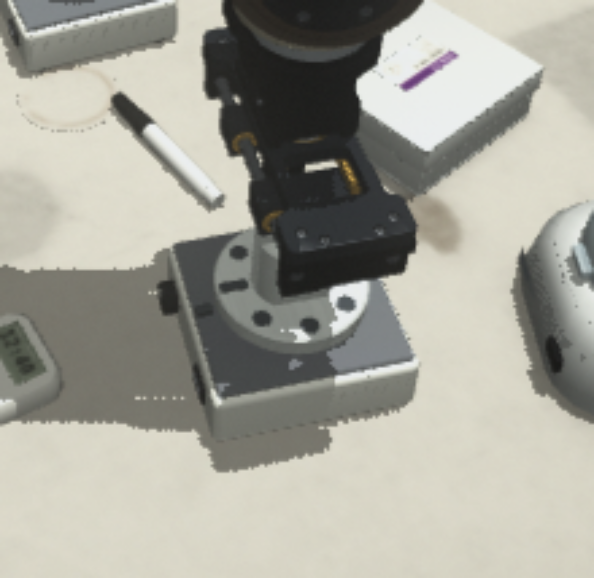

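It met the seat at one edge at TCP z 80.5. The disc plane reads 69, still leaning slightly in the grip. I'll let go so it can settle.

```bash
python3 -m crank '[[0,0,0,0,0,0],[0,0,0,0,0,0],[0,0,0,0,0,0],[0,0,0,0,0,0],[0,0,0,0,0,0]]' 0.9; python3 go.py 453.5 -190.2 79.5 -106.7;  python3 - <<'E'
from fit import *
n="side"
c=vision.calibration(n);im,D=vision.read_camera(n);np.savez(f"{n}7.npz",im=im,D=D,**c)
report(n,np.load(f"{n}7.npz"),(453.4,-190.2),58,80)
report(n+" neighbour",np.load(f"{n}7.npz"),(493,185),58,80)
cv2.imwrite("pics/side7.png",cv2.resize(im[170:384,200:420],None,fx=2.7,fy=2.7))
E
```

```text
t: 7.85
eef_pos: [453.1, -189.3, 80.4]
tcp_rot: [-1.578, 0.0, -1.861]
ft_force: [0.1, -0.0, -0.0]
opening: 0.754
t 7.85 pos [ 453.1 -189.3   80.4] rpy [ -90.4    0.  -106.6] F [ 0.1 -0.  -0. ] op 0.754
shift [0.8 0.9 0.6] turn [ 0.4  0.1 -0. ]
side housing rect [ 445.5 -196.8] [162.9 172.3] 37.7
 disc centre [ 453.5 -191.1] rms 1.87 plane z 68.3 slope deg [1.4 1.9]
side neighbour housing rect [494.3 184.3] [129.7 127.7] 82.3
 disc centre [493.7 183.9] rms 0.54 plane z 68.4 slope deg [1.3 2.7]
```

View pics/side7.png

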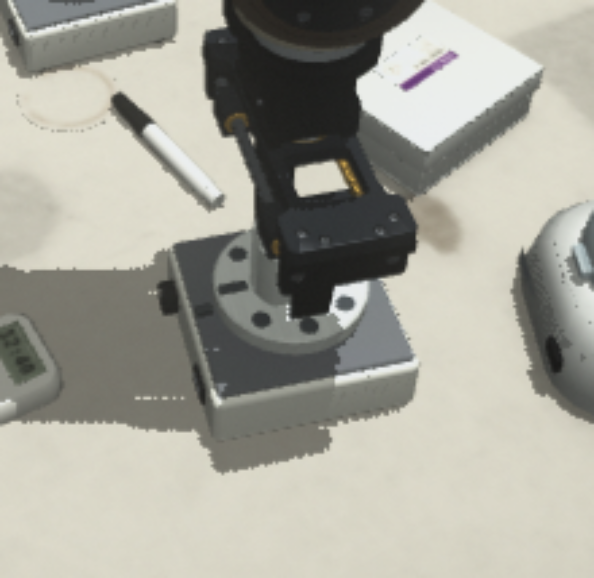

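The rotor is free, and the plane reads 68.3, the same as the neighbour. I'll retreat straight up and check.

```bash
python3 -m crank '[[0,-8,0,0,0,0],[0,-20,0,0,0,0],[0,-45,0,0,0,0],[0,-85,0,0,0,0],[0,-125,0,0,0,0]]' 1; python3 -m crank '[[0,0,-45,0,0,0],[0,-10,-90,0,0,0],[0,-20,-135,0,0,0],[0,-20,-180,0,0,0],[0,-20,-180,0,0,0]]'; python3 go.py 453 -190 200 -106;  python3 - <<'E'
from fit import *
for n in("top","side"):
    c=vision.calibration(n);im,D=vision.read_camera(n);np.savez(f"{n}8.npz",im=im,D=D,**c);cv2.imwrite(f"pics/{n}8.png",im)
    report(n,np.load(f"{n}8.npz"),(453.4,-190.2),58,80)
    report(n+" neighbour",np.load(f"{n}8.npz"),(493,185),58,80)
E
```

```text
t: 8.4
eef_pos: [453.6, -189.3, 207.2]
tcp_rot: [-1.578, 0.0, -1.861]
ft_force: [0.4, -0.4, -0.7]
opening: 0.999
t: 8.9
eef_pos: [277.4, -135.9, 229.0]
tcp_rot: [-1.579, 0.0, -1.861]
ft_force: [0.4, -0.9, 0.4]
opening: 1.0
t 8.9 pos [ 277.4 -135.9  229. ] rpy [ -90.5    0.  -106.6] F [ 0.4 -0.9  0.4] op 1.0
shift [  1.6  27.6 183.9] turn [ 0.5 -0.6 -0. ]
top housing rect [ 453.2 -189.2] [128.4 128.1] 73.3
 disc centre [ 453.3 -189.6] rms 1.49 plane z 68.6 slope deg [ 0.1 -0.2]
top neighbour housing rect [493.  185.9] [128.7 128.9] 80.9
 disc centre [492.6 186.5] rms 2.3 plane z 68.4 slope deg [0.2 0.1]
side housing rect [ 453.4 -192.3] [127.6 127.8] 72.3
 disc centre [ 453.7 -191.2] rms 0.66 plane z 68.5 slope deg [1.  1.7]
side neighbour housing rect [494.2 182.7] [128.8 124.8] 81.9
 disc centre [493.8 184.3] rms 0.57 plane z 68.4 slope deg [0.8 2.7]
```

View pics/top8.png

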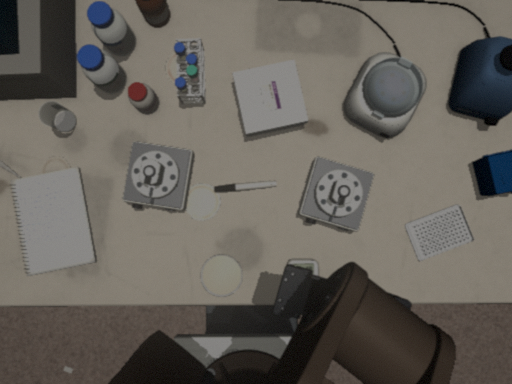

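View pics/side8.png

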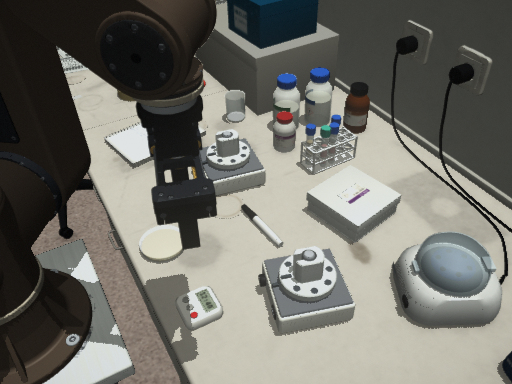

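Both top and side views show the right rotor (339,192) flat, with its ribs in line towards (330,219). The disc is at 68.6 mm, with slope under 0.3° from the top camera. The arm is clear and the neighbour is unchanged.

```bash
python3 -c "
from h import *
print(job.job_done(), env.state()['t'])"
```

```text
the job is handed in; nothing more can be done
the job is handed in; nothing more can be done
```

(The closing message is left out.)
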